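Preset the exposure timer

ROBOT

A 6-joint arm with a two-finger parallel gripper is mounted at the origin on a cart in front of the work surface, level with it; the furniture and walls round the work are solid. World frame = base frame: x ahead of the robot, y to its left, z up, the work surface at z = 0. Lengths are in m, angles in rad, forces in N, time in s.
With the tool pointing down it reaches from about 0.35 to 0.775 m from the base axis. Payload 5.5 kg.
Tool frame: the origin (TCP) lies at the very end of the fingers, on their centre line; the grasp point (between the pads) lies robot.hold_point_z behind it (robot.hold_point_z is the distance from the TCP to the grasp point, in m); z points along the fingers, y is the line along which they close (so a half turn about z gives the same grasp; the last joint's range is limited). The gripper opens to 85 mm and grips with 20 to 120 N. Pads are 22 mm wide; open, the fingers measure 114 mm over their backs; the gripper's body (76 mm by 85 mm) begins 54 mm behind the grasp point. The pads swing forward as they close: fully open they stand 13 mm farther back than shut.
Start: joints at [-1.24, 0.313, 0.046, 1.304, 0, 1.431], TCP at [0.261, -0.512, 0.231] pointing down, gripper open.
Joint ranges: [-2.76, 2.76], [-0.86, 1.69], [-1.03, 1.26], [-2.2, 2.34], [-1.47, 1.5], [-3.14, 3.14]. Speed limits (rad/s): [2.57, 2.57, 3.14, 3.14, 3.14, 3.14].

INTERFACE

Orientations are given as a rotation vector (axis times angle).
In Python, from plant import robot, optics gives the robot as it stands.
- The arm moves only by the tool servo_tool, never from a script. Its argument "steps" is one flat list of numbers, 5 for each row, row after row: the closure, from 0 (fully open) to 1 (shut), then the shift along the tool's x, y, z in m, then the turn about the tool's z in rad. In form: [grip, tx, ty, tz, twist, grip, tx, ty, tz, twist, ...]. A call has 1 to 12 rows; each row shifts and turns the commanded pose from where the row before left it, along the tool's axes as they then stand; what a row does not reach is not made up. A row lasts 1/8 s, in which the tool goes at most 62.5 mm and 10.7 degrees, less where a joint would pass 70% of its speed; a pose out of reach is approached as far as the arm can. A call is refused whole if a number of a shift passes 0.0625 or a number of a turn 0.188, either way. A call with a gripper value outside its range is refused whole. The fingers move at their own pace and stop on an object; "grip_force" is the grip in N (left out, the last holds). Time passes only in rows, so rows that do not move let the fingers close. It gives the time, the measured TCP pose, the force and the opening at its end, in the units of the state.
- robot.sense(): the state, without advancing time (a new reading comes with each control period).
- optics.capture(name): name is "scene" or "side" or "wrist"; returns (picture, depth): 420x560x3 uint8, red, green, blue; 420x560 float32, m along the optical axis (not along the pixel's ray), 0 where there is no reading.
- optics.camera_params(name): a dict with "fx", "fy", "cx", "cy" (pixels), "camera_from_world" (4x4, takes a point from world to camera coordinates); the wrist camera has in their place "mount" (4x4, takes a point from camera to tool coordinates, whose origin is the TCP and whose axes are the flange's). Camera axes: x right, y down, z forward; pixel columns grow to the right and rows downward; lengths in m; the calibration is good to about 2 mm. A picture is of the moment at which its call begins: read the wrist's pose just before it. camera_params takes no time and is no camera call.
- robot.hand_in(): hands the job in, once; it reports no verdict.
The state is a dict: "t": time; "joint_pos": joint angles; "qd": joint speeds; "effort": joint torques, N m; "tool_pos": TCP position; "tcp_rot": TCP orientation; "wrist_force": force on the tool from outside, world axes, zero at the start; "wrist_torque": the same for the moment, N m; "width": finger opening in m.
Only numpy, scipy, OpenCV 4.12 (cv2) and the standard library are available. Lean on these libraries where they do the work, as an engineer would, in place of code of your own. Each camera call takes 0.05 s, during which the arm holds its last target. There are 200 camera calls.

TASK

The screen-printing frame is ready to be exposed: set the three thumbwheels of the exposure timer to 7 2 6, read from left to right as the operator sees them, each clicked home on its digit, then press the green start key right down and let it come up again. Do not press start before the setting is right, work with light fingertip pressure so that nothing on the timer gets more than about 20 N, and leave the things around it where they are.

Things in the scene. Friction and masses are not known exactly. Their poses are not given: they have to be found in the camera images.
- timer: grey-green steel timer, fixed to the table, 124 x 250 x 53 mm (x, y, z). Origin: centre of its underside; +x away from the operator, +y to the operator's left, z up. Three black thumbwheels in its flat top at y = +76, +37, -2 mm (x = 0), the green start key to their right. A wheel turned out of its detent takes about 2 to 4 N along the rim. Over 20 N from the fingers on any part is too much
- wheel_left_top (a point): top of the left thumbwheel's rim, mid-width, 63 mm above the table; axes as the timer's. The wheel is a disc of 40 mm diameter, 23 mm wide, axle along y at 43 mm height; 10 mm stands above the case. Its rim is finely ribbed, with nothing to hook: it is rolled by friction, a fingertip set on its top and drawn along x; under about 5 N it slips. The rim is hard: set down slowly
- wheel_middle_top (a point): top of the middle thumbwheel's rim, mid-width, 63 mm above the table; axes as the timer's. Same wheel as the left one. White numerals run round the middle of each rim; the one at the very top, between two red index marks, is the digit set
- wheel_right_top (a point): top of the right thumbwheel's rim, mid-width, 63 mm above the table; axes as the timer's. Same wheel as the left one. At the start a wheel may hang between two digits; it drops into the nearest once it is touched
- wheel_left (a joint): left thumbwheel, rad: 0.6283 x the digit shown (0 to 9, stops just beyond 0 and 9), a detent at every digit; it snaps to the nearest when let go. Grows when the top of the rim is rolled away from the operator (timer's +x), falls when rolled towards the operator; one digit is 12.6 mm of rim
- wheel_middle (a joint): middle thumbwheel, rad: 0.6283 x the digit shown (0 to 9, stops just beyond 0 and 9), a detent at every digit; it snaps to the nearest when let go. Grows when the top of the rim is rolled away from the operator (timer's +x), falls when rolled towards the operator; one digit is 12.6 mm of rim
- wheel_right (a joint): right thumbwheel, rad: 0.6283 x the digit shown (0 to 9, stops just beyond 0 and 9), a detent at every digit; it snaps to the nearest when let go. Grows when the top of the rim is rolled away from the operator (timer's +x), falls when rolled towards the operator; one digit is 12.6 mm of rim
- start_key_top (a point): centre of the top face of the green start key, 26 mm in diameter, at the timer's x = 0, y = -83 mm, 69 mm above the table when up; it sits in a black collar of 42 mm diameter that rises to 59 mm above the table
- start_key (a joint): how far the start key is down, m: 0 up, 0.006 fully down. It is sprung, straight down, from about 1.5 N at the top to 5 N at the bottom
- poster_bottle: bystander: red squeeze bottle of poster paint, 56 mm across and 140 mm tall, standing behind the timer on the left; origin at the centre of its underside
- paint_tube: bystander: paint tube with a blue band, 35 x 118 x 27 mm, lying to the right of the timer; origin at the centre of its underside
- tape_roll: bystander: roll of masking tape, 96 mm across and 24 mm high, lying behind the timer; origin at the centre of its underside
- fibre_pen: bystander: purple capped fibre pen, 16 x 139 x 17 mm, lying in front of the timer; origin at the centre of its underside

How it is judged:
By the outcome, as a careful person would: the job done as asked, in the order asked, and still so for the second after the job is handed in, with the robot touching nothing.
It also fails if it takes over 72 s, if anything falls off the work surface, if the arm or the gripper's body presses on something with over 40 N, if the wrist force passes 120 N, or if a joint passes its speed limit or range.

## Working session

There is one attempt and no reset: what is moved stays moved. The work goes in short steps, Python scripts to look and compute and a tool call to move; the robot and the scene stay as the last step left them, time stands still between calls to the robot, and variables do not carry over. Pictures are saved under pics/ and viewed, on a budget of 15 in all, crops included, one or two more only if the job needs it, and the job is handed in when it is done.

Besides the shell and the picture viewer there is one more tool, called by a JSON object that holds its "op" and its "data". servo_tool: Moves the arm, as the interface text tells. Its arguments: {"type":"object","properties":{"steps":{"type":"array","items":{"type":"number"}},"grip_force":{"type":"number"}},"required":["steps"]}

```bash
mkdir -p pics; ls; python3 - <<'E'
from plant import robot, optics
import cv2,numpy as np
for n in("scene","side"):
    p,d=optics.capture(n); cv2.imwrite(f"pics/{n}0.png",p[...,::-1]); np.save(f"pics/{n}0.npy",d)
    c=optics.camera_params(n); print(n,c)
print(robot.sense(),robot.hold_point_z)
print(optics.camera_params("wrist"))
a=cv2.imread("pics/scene0.png");cv2.imwrite("pics/a.png",cv2.resize(a,(800,600)))
E
```

```text
pics
scene {'fx': 492.1664962701235, 'fy': 492.1664962701235, 'cx': 283.8703819579043, 'cy': 207.32334364756227, 'camera_from_world': array([[-0.75543478, -0.65495922, -0.0186206 ,  0.44012978],
       [-0.49521943,  0.589337  , -0.63830997,  0.32592024],
       [ 0.42904081, -0.47298027, -0.76955419,  0.78409864],
       [ 0.        ,  0.        ,  0.        ,  1.        ]])}
side {'fx': 402.94750673881686, 'fy': 402.94750673881686, 'cx': 279.70462436501253, 'cy': 209.35535317055928, 'camera_from_world': array([[-0.99944496,  0.02329518, -0.0238141 ,  0.56915454],
       [ 0.0324182 ,  0.51551031, -0.85626992,  0.03725866],
       [-0.00767055, -0.85656667, -0.51597937,  0.94339125],
       [ 0.        ,  0.        ,  0.        ,  1.        ]])}
{'t': 0.1, 'joint_pos': array([-1.23958601e+00,  3.13945944e-01,  4.50680301e-02,  1.30358864e+00,
       -2.64645901e-05,  1.43121932e+00]), 'qd': array([-1.12960962e-03, -1.35834510e-03,  5.46761233e-03,  7.01511167e-04,
       -7.62664624e-05, -1.10088814e-03]), 'effort': array([ 2.35385363e-03, -4.81726670e+01,  2.99242973e+01,  1.27882967e-02,
       -9.68914583e-05,  1.31050609e-05]), 'tool_pos': array([ 0.26065707, -0.51200615,  0.23047625]), 'tcp_rot': array([-3.05334144e+00, -7.32313363e-01,  2.92223792e-04]), 'wrist_force': array([ 0.15790757, -0.04346197,  0.07981569]), 'wrist_torque': array([-8.64678500e-04, -3.02683528e-02, -4.50419486e-05]), 'width': 0.08593966981658775} 0.0187
{'fx': 302.3821528315698, 'fy': 302.3821528315698, 'cx': 277.4079399888968, 'cy': 205.94130241659315, 'mount': array([[-7.21975838e-04, -9.55234103e-01, -2.95850110e-01,
         7.53776204e-02],
       [ 9.99999696e-01, -7.77081715e-04,  6.86811849e-05,
         6.19356641e-05],
       [-2.95506321e-04, -2.95849970e-01,  9.55234373e-01,
        -1.42463477e-01],
       [ 0.00000000e+00,  0.00000000e+00,  0.00000000e+00,
         1.00000000e+00]])}
```

View pics/a.png

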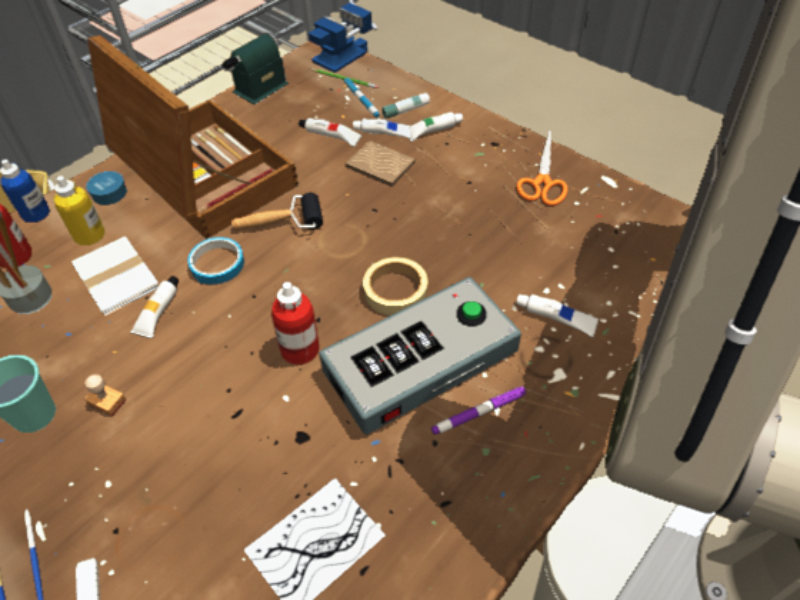

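The timer stands mid-table. The key is at about (472,312) and the wheels at (372,365), (397,352) and (424,338) in the 800x600 picture. Next I'll enlarge the crop and locate it.

```bash
cat > h.py <<'E'
import numpy as np,cv2
from plant import robot,optics
from scipy.spatial.transform import Rotation as R
def wcam(s):  # world_from_camera for the wrist
    T=np.eye(4);T[:3,:3]=R.from_rotvec(s["tcp_rot"]).as_matrix();T[:3,3]=s["tool_pos"]
    return T@optics.camera_params("wrist")["mount"]
def hit(n,uv,z,W=None):  # pixel ray meets height z
    c=optics.camera_params(n); W=np.linalg.inv(c["camera_from_world"]) if W is None else W
    r=W[:3,:3]@[(uv[0]-c["cx"])/c["fx"],(uv[1]-c["cy"])/c["fy"],1]
    return W[:3,3]+r*(z-W[2,3])/r[2]
E
python3 - <<'E'
from h import *
k=.7
for n,u,z in(("key",(472,311),.069),("L",(372,365),.063),("M",(397,352),.063),("R",(424,338),.063)):
    print(n,hit("scene",(u[0]*k,u[1]*k),z).round(4))
p=cv2.imread("pics/scene0.png")[185:305,215:375];cv2.imwrite("pics/b.png",cv2.resize(p,(800,600),interpolation=cv2.INTER_CUBIC))
E
```

```text
key [ 0.4896 -0.0327  0.069 ]
L [0.5367 0.1174 0.063 ]
M [0.5255 0.0811 0.063 ]
R [0.5131 0.0409 0.063 ]
```

View pics/b.png

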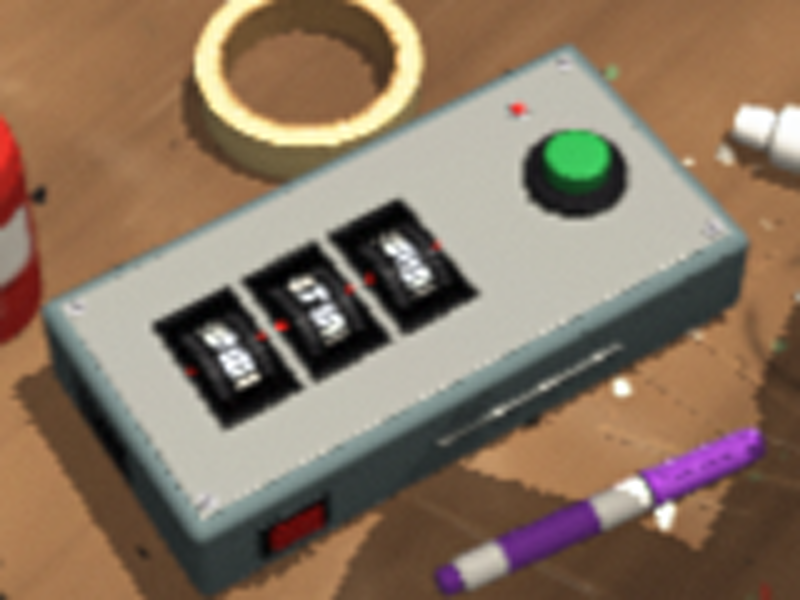

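{"op": "servo_tool", "data": {"steps": [1,0.042,-0.034,0,0,1,0.042,-0.034,0,0,1,0.042,-0.034,0,0,1,0.042,-0.034,0,0,1,0.042,-0.034,0,0,1,0.042,-0.034,0,0,1,0.042,-0.034,0,0,1,0.042,-0.034,0,0,1,0.042,-0.034,0,0,1,0.042,-0.034,0,0,1,0.042,-0.034,0,0,1,0.042,-0.034,0,0], "grip_force": 40}}

```text
t: 1.6
tool_pos: [0.5252, 0.0815, 0.231]
tcp_rot: [3.055, 0.733, -0.001]
wrist_force: [1.8, -0.8, 0.2]
width: 0.0001
```

{"op": "servo_tool", "data": {"steps": [1,0,0,0,-0.183,1,0,0,0,-0.183,1,0,0,0,-0.183,1,0,0,0,-0.183,1,0,0,0,-0.183,1,0,0,0,-0.183,1,0,0,0,-0.183,1,0,0,0,-0.183,1,0,0,0,-0.183,1,0,0,0,-0.183,1,0,0,0,-0.183,1,0,0,0,-0.183]}}

```text
t: 3.1
tool_pos: [0.5246, 0.0797, 0.2308]
tcp_rot: [-0.729, -3.055, 0.001]
wrist_force: [0.1, 0.4, 0.2]
width: 0.0
```

{"op": "servo_tool", "data": {"steps": [1,0,0,0.02,-0.18,1,-0.015,0,0.035,0,1,-0.015,0,0.04,0,1,0,0,0,0,1,0,0,0,0]}}

```text
t: 3.72
tool_pos: [0.5534, 0.0711, 0.137]
tcp_rot: [-0.461, -3.107, 0.0]
wrist_force: [0.1, -0.1, 0.4]
width: 0.0006
```

```bash
python3 - <<'E'
from h import *
s=robot.sense();print(s)
p,d=optics.capture("wrist");cv2.imwrite("pics/w0.png",p[...,::-1])
p=cv2.rotate(p,cv2.ROTATE_180);cv2.imwrite("pics/w0r.png",cv2.resize(p,(800,600),interpolation=cv2.INTER_CUBIC)[...,::-1])
print(R.from_rotvec(s["tcp_rot"]).as_matrix().round(3),s["width"])
E
```

```text
{'t': 3.725, 'joint_pos': array([-1.60757170e-02,  3.25922373e-01, -1.71934801e-01,  1.07323605e+00,
        2.62802700e-05,  2.78766353e-01]), 'qd': array([ 0.00332163, -0.02272862,  0.01804219, -0.00215256, -0.00072693,
        0.00052614]), 'effort': array([-1.56665663e-01, -4.55210996e+01,  2.72835553e+01, -1.01161041e-02,
       -7.00708813e-03, -1.18991538e-04]), 'tool_pos': array([0.55344008, 0.07112052, 0.13700036]), 'tcp_rot': array([-4.61417373e-01, -3.10722183e+00,  2.01514759e-05]), 'wrist_force': array([ 0.08824665, -0.05390294,  0.42166252]), 'wrist_torque': array([ 0.00253187,  0.00558479, -0.00256197]), 'width': 0.0005664172244102369}
[[-0.957  0.291 -0.   ]
 [ 0.291  0.957  0.   ]
 [ 0.    -0.    -1.   ]] 0.0005664172244102369
```

View pics/w0r.png

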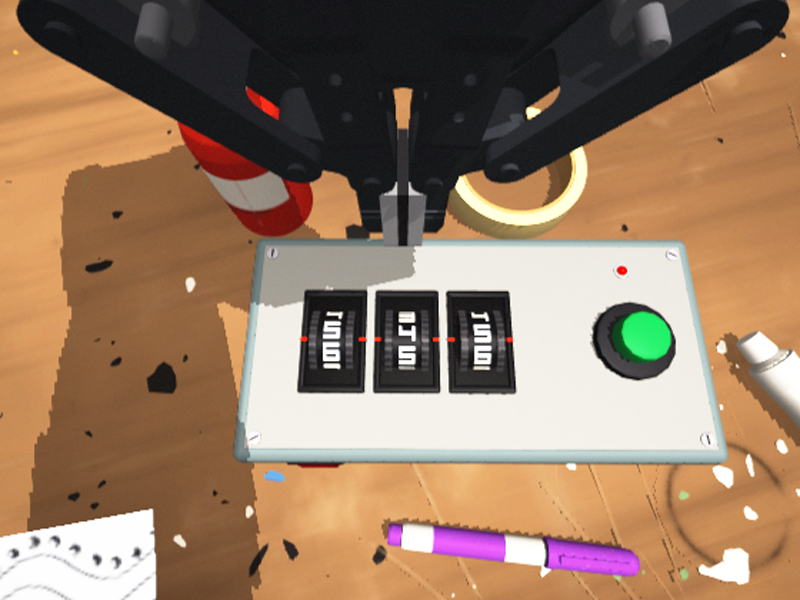

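Wrist view: timer square to the tool. Wheels are at (334,340), (407,340) and (481,340), the key at (640,338). The numerals need enlarging.

```bash
python3 - <<'E'
from h import *
s=robot.sense();W=wcam(s);Rm=W[:3,:3]
a=np.array([-s["tcp_rot"][0]*0,0,0])
T=R.from_rotvec(s["tcp_rot"]).as_matrix()
for n,x,y,z in(("L",334,340,.063),("M",407,340,.063),("R",481,340,.063),("key",648,338,.069),("bottom-left",236,460,.053),("br",727,461,.053),("tl",258,240,.053),("tr",686,241,.053),("bottle r",312,215,.05),("bottle l",240,232,.0)):
    P=hit("wrist",(559-x*.7,419-y*.7),z,W);print(n,P.round(4),(T.T@(P-s["tool_pos"])).round(4))
p=cv2.rotate(cv2.imread("pics/w0.png"),cv2.ROTATE_180)[195:285,200:370]
cv2.imwrite("pics/c.png",cv2.resize(p,(800,424),interpolation=cv2.INTER_CUBIC))
E
```

```text
L [0.538  0.1124 0.063 ] [0.0274 0.0348 0.0747]
M [0.5271 0.0766 0.063 ] [ 0.0274 -0.0026  0.0747]
R [0.5161 0.0402 0.063 ] [ 0.0274 -0.0406  0.0747]
key [ 0.4918 -0.0385  0.069 ] [ 0.0278 -0.123   0.0686]
bottom-left [0.4959 0.1746 0.053 ] [0.0858 0.0821 0.0846]
br [ 0.4247 -0.0577  0.053 ] [ 0.0864 -0.1609  0.0846]
tl [0.6105 0.1407 0.053 ] [-0.0338  0.083   0.0848]
tr [ 0.5381 -0.0953  0.053 ] [-0.033  -0.1639  0.0847]
bottle r [0.619  0.1074 0.05  ] [-0.0515  0.0535  0.0878]
bottle l [0.6505 0.163  0.    ] [-0.0655  0.1158  0.1379]
```

View pics/c.png

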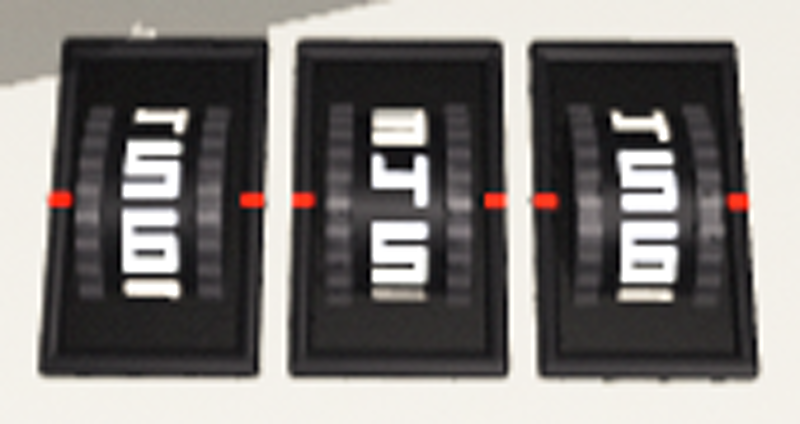

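Left is hanging just past 5, middle just past 4 and right just past 5, so the moves are +2, -2 and +1. Next I go above the left wheel, slightly on the operator side.

{"op": "servo_tool", "data": {"steps": [1,0.011,0.012,0.02,0,1,0.011,0.012,0.02,0,1,0.011,0.012,0.02,0,1,0,0,0.01,0,1,0,0,0.002,0,1,0,0,0,0]}}

```text
t: 4.53
tool_pos: [0.5335, 0.1146, 0.0653]
tcp_rot: [0.462, 3.106, 0.0]
wrist_force: [0.2, 0.5, 0.2]
width: 0.0003
```

{"op": "servo_tool", "data": {"steps": [1,0,0,0.001,0,1,0,0,0,0]}}

```text
t: 4.78
tool_pos: [0.5329, 0.1148, 0.0637]
tcp_rot: [0.462, 3.107, 0.0]
wrist_force: [-0.3, -0.5, -0.2]
width: 0.0
```

{"op": "servo_tool", "data": {"steps": [1,0,0,0.0005,0,1,0,0,0.0005,0,1,0,0,0,0]}}

```text
t: 5.15
tool_pos: [0.533, 0.1149, 0.0629]
tcp_rot: [0.461, 3.106, -0.0]
wrist_force: [-0.3, -0.9, 5.1]
width: 0.0001
```

{"op": "servo_tool", "data": {"steps": [1,0,0,0.0005,0,1,0,0,0,0]}}

```text
t: 5.4
tool_pos: [0.5332, 0.1148, 0.0629]
tcp_rot: [0.461, 3.106, -0.001]
wrist_force: [-1.7, -1.3, 8.3]
width: 0.0002
```

{"op": "servo_tool", "data": {"steps": [1,-0.003,0,0.0001,0,1,-0.003,0,0.0001,0,1,-0.003,0,0,0,1,-0.003,0,0,0,1,-0.001,0,0,0,1,0,0,0,0]}}

```text
t: 6.15
tool_pos: [0.5462, 0.1108, 0.0629]
tcp_rot: [0.461, 3.105, -0.001]
wrist_force: [-0.6, -2.3, 8.0]
width: -0.0001
```

{"op": "servo_tool", "data": {"steps": [1,0,0,-0.004,0,1,0,0,-0.006,0,1,-0.03,0,-0.03,0,1,0,0,0,0]}}

```text
t: 6.65
tool_pos: [0.5772, 0.1022, 0.104]
tcp_rot: [0.462, 3.102, 0.002]
wrist_force: [0.6, -0.4, 0.2]
width: 0.0001
```

```bash
python3 - <<'E'
from h import *
p,d=optics.capture("wrist");cv2.imwrite("pics/w1.png",p[...,::-1])
p=cv2.resize(cv2.rotate(p,cv2.ROTATE_180)[170:400,100:420],(800,575),interpolation=cv2.INTER_CUBIC)[...,::-1];cv2.imwrite("pics/w1r.png",p)
E
```

```text
(no output)
```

View pics/w1r.png

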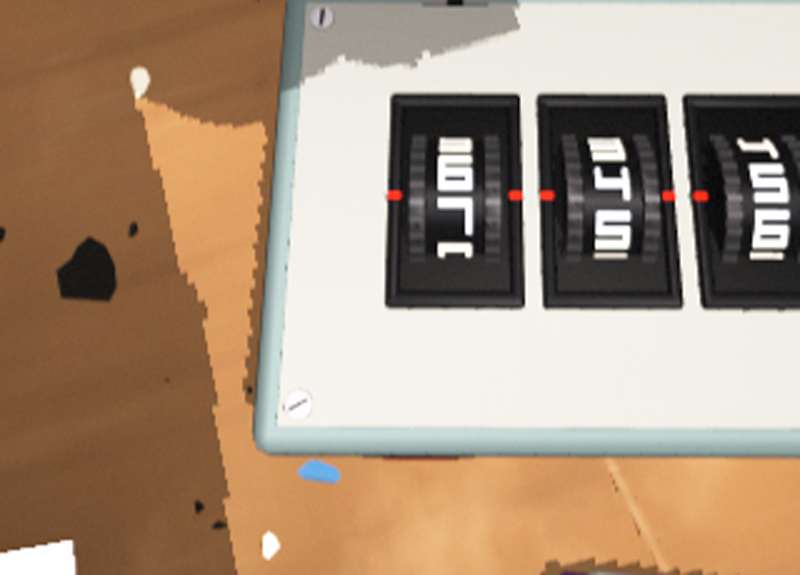

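Left now reads 6, so one stroke moves one digit. I'll repeat it.

{"op": "servo_tool", "data": {"steps": [1,0.022,0,0.01,0,1,0.021,0,0.02,0,1,0,0,0.007,0,1,0,0,0.0015,0,1,0,0,0.0005,0,1,0,0,0.0005,0,1,0,0,0.0003,0,1,0,0,0,0]}}

```text
t: 7.7
tool_pos: [0.5341, 0.1141, 0.0629]
tcp_rot: [0.462, 3.105, -0.002]
wrist_force: [-1.6, -5.0, 8.4]
width: 0.0001
```

{"op": "servo_tool", "data": {"steps": [1,-0.003,0,0.0001,0,1,-0.003,0,0.0001,0,1,-0.003,0,0,0,1,-0.003,0,0,0,1,-0.001,0,0,0,1,0,0,0,0]}}

```text
t: 8.45
tool_pos: [0.5469, 0.1102, 0.0629]
tcp_rot: [0.462, 3.104, -0.002]
wrist_force: [-0.2, -4.8, 7.6]
width: -0.0001
```

{"op": "servo_tool", "data": {"steps": [1,0,0,-0.004,0,1,0,0,-0.006,0,1,0,-0.02,0,0,1,0,-0.019,0,0,1,0,0,0.005,0,1,0,0,0.0025,0,1,0,0,0.001,0,1,0,0,0.0005,0,1,0,0,0,0]}}

```text
t: 9.57
tool_pos: [0.5337, 0.0738, 0.063]
tcp_rot: [0.461, 3.107, -0.002]
wrist_force: [-2.5, -3.8, 4.9]
width: 0.0002
```

{"op": "servo_tool", "data": {"steps": [1,0,0,0.0005,0,1,0,0,0.0005,0,1,0,0,0,0]}}

```text
t: 9.95
tool_pos: [0.5343, 0.0736, 0.0629]
tcp_rot: [0.461, 3.106, -0.002]
wrist_force: [-3.5, -3.2, 9.0]
width: 0.0001
```

{"op": "servo_tool", "data": {"steps": [1,0.003,0,0.0001,0,1,0.003,0,0.0001,0,1,0.003,0,0,0,1,0.003,0,0,0,1,0.001,0,0,0,1,0,0,0,0]}}

```text
t: 10.7
tool_pos: [0.5226, 0.0773, 0.0628]
tcp_rot: [0.461, 3.104, -0.001]
wrist_force: [-2.8, -3.5, 9.3]
width: 0.0001
```

{"op": "servo_tool", "data": {"steps": [1,0,0,-0.004,0,1,0,0,-0.006,0,1,-0.043,0,-0.03,0,1,0,0,0,0]}}

```text
t: 11.2
tool_pos: [0.567, 0.0647, 0.1039]
tcp_rot: [0.461, 3.1, 0.002]
wrist_force: [-0.8, 1.3, 0.0]
width: -0.0001
```

```bash
python3 - <<'E'
from h import *
p,d=optics.capture("wrist");cv2.imwrite("pics/w2.png",p[...,::-1])
p=cv2.resize(cv2.rotate(p,cv2.ROTATE_180)[170:370,150:430],(800,571),interpolation=cv2.INTER_CUBIC)[...,::-1];cv2.imwrite("pics/w2r.png",p)
E
```

```text
(no output)
```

View pics/w2r.png

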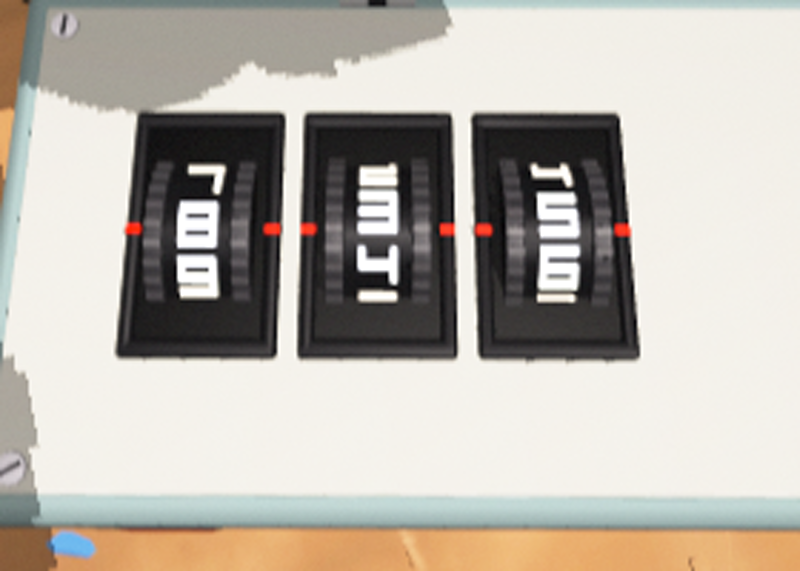

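{"op": "servo_tool", "data": {"steps": [1,-0.015,0,0,0,1,-0.015,0,0,0,1,0,0,0,0]}}

```text
t: 11.62
tool_pos: [0.5914, 0.0563, 0.1005]
tcp_rot: [-0.462, -3.107, 0.0]
wrist_force: [-1.1, 0.3, -0.1]
width: 0.0002
```

```bash
python3 - <<'E'
from h import *
s=robot.sense();W=wcam(s);C=np.linalg.inv(W);c=optics.camera_params("wrist");print(s["tool_pos"])
p,d=optics.capture("wrist");cv2.imwrite("pics/w3.png",p[...,::-1])
q=cv2.rotate(p,cv2.ROTATE_180)
for n,(x,y) in dict(L=(.0365,.0),M=(-.0025,0),R=(-.0415,0)).items():
  T=R.from_rotvec([-0.461417373,-3.1072218,0]).as_matrix();w=np.array([.55344,.07112,.137])
  P=w+T@[.0264,x,0];P[2]=.063
  k=C@np.r_[P,1];u=c["fx"]*k[0]/k[2]+c["cx"];v=c["fy"]*k[1]/k[2]+c["cy"];print(n,"top at rot px",559-u,419-v)
print("wcam",W[:3,3])
y0,x0=190,160
cv2.imwrite("pics/w3r.png",cv2.resize(q[y0:y0+110,x0:x0+200],(800,440),interpolation=cv2.INTER_CUBIC)[...,::-1])
E
```

```text
[0.59142719 0.05632696 0.100498  ]
L top at rot px 212.65164408113998 291.4623533636893
M top at rot px 280.27384553002787 291.39823744152386
R top at rot px 347.85859825787895 291.33415702632556
wcam [0.51955299 0.0782     0.24302163]
```

View pics/w3r.png

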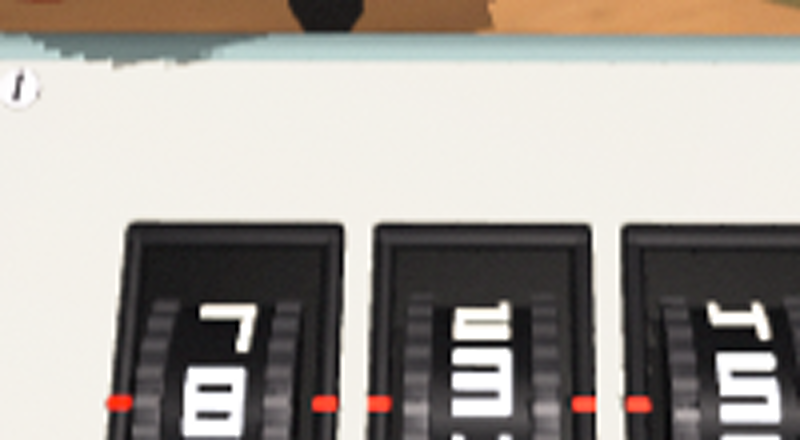

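```bash
cat > strip.py <<'E'
from h import *
T0=R.from_rotvec([-0.461417373,-3.1072218,0]).as_matrix();w0=np.array([.55344,.07112,0])
def strip(img,s):
    C=np.linalg.inv(wcam(s));c=optics.camera_params("wrist");out=[]
    for y in(.0365,-.0025,-.0415):
        th=np.radians(np.linspace(-60,60,360))[:,None]; yy=np.linspace(.012,-.012,160)[None]   # row down = operator side
        P=np.stack([.0264+.02*np.sin(th)+0*yy,y+yy+0*th,0*yy+0*th],-1)@T0.T+w0
        P[...,2]=.043+.02*np.cos(th)
        k=P@C[:3,:3].T+C[:3,3]
        m=cv2.remap(img,(c["fx"]*k[...,0]/k[...,2]+c["cx"]).astype("f4"),(c["fy"]*k[...,1]/k[...,2]+c["cy"]).astype("f4"),cv2.INTER_CUBIC)
        cv2.line(m,(0,180),(12,180),(0,255,255),1);cv2.line(m,(148,180),(159,180),(0,255,255),1)
        out.append(m)
    return np.hstack(out)
E
python3 - <<'E'
from strip import *
z=lambda p,r:dict(tool_pos=np.array(p),tcp_rot=np.array(r))
S=[(0,z([.55344,.07112,.137],[-.461417,-3.107222,0])),(1,z([.5772,.1022,.104],[.462,3.102,.002])),(2,z([.567,.0647,.1039],[.461,3.100,.002]))]
a=[strip(cv2.imread(f"pics/w{i}.png"),s) for i,s in S]
s=robot.sense();p,_=optics.capture("wrist");a.append(strip(np.ascontiguousarray(p[...,::-1]),s))
g=np.vstack([np.hstack(a[:2]),np.hstack(a[2:])]);print(g.shape,s["tool_pos"],s["tcp_rot"]);cv2.imwrite("pics/d.png",cv2.resize(g,(800,600)))
E
```

```text
(720, 960, 3) [0.59061961 0.05654245 0.10052223] [-4.61250066e-01 -3.10589593e+00  2.29949672e-04]
```

View pics/d.png

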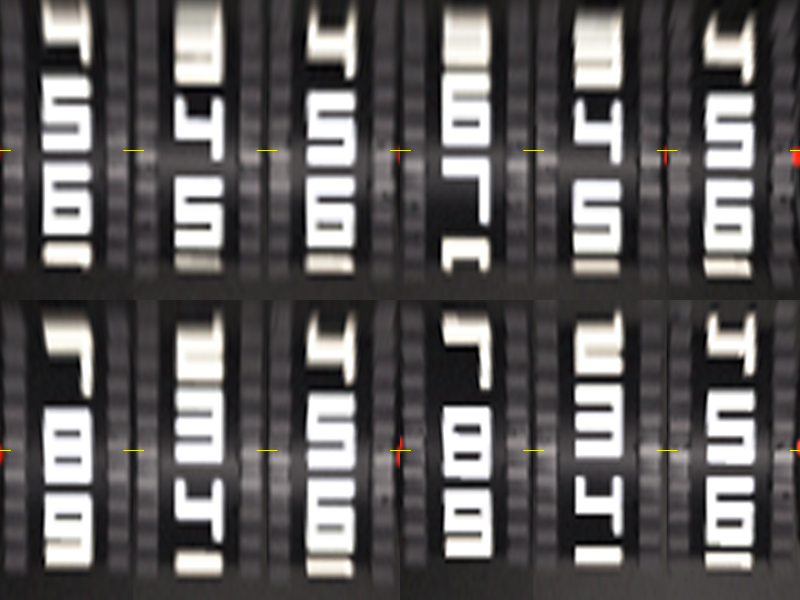

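{"op": "servo_tool", "data": {"steps": [1,0.015,0,0,0,1,0.015,0,0,0,1,0,0,0,0,1,0,0,0,0,1,0,0,0,0,1,0,0,0,0,1,0,0,0,0,1,0,0,0,0]}}

```text
t: 12.72
tool_pos: [0.5624, 0.0652, 0.1013]
tcp_rot: [-0.461, -3.107, 0.0]
wrist_force: [1.2, -1.0, -0.3]
width: -0.0001
```

```bash
python3 - <<'E'
from strip import *
s=robot.sense();p,_=optics.capture("wrist");a=strip(np.ascontiguousarray(p[...,::-1]),s);print(s["tool_pos"])
cv2.imwrite("pics/e.png",a)
for i in range(3): 
    v=(a[:,i*160+50:i*160+110].mean((1,2))>90).astype(int); e=np.flatnonzero(np.diff(v)); print(e.tolist())
E
```

```text
[0.56240711 0.06516484 0.10130417]
[18, 60, 125, 218, 227, 283, 287, 313]
[22, 93, 100, 162, 164, 194, 212, 262, 299, 323]
[28, 73, 109, 137, 141, 168, 170, 199, 210, 236, 241, 299, 306, 326]
```

View pics/e.png

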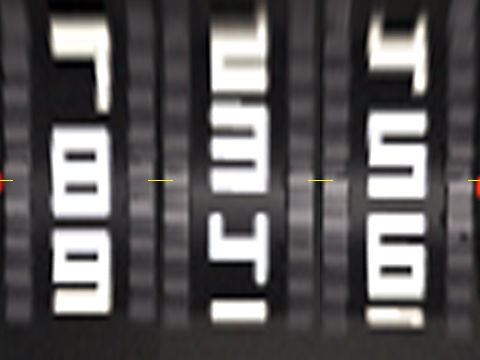

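Projected rims: left 8 (it was over the half when touched again), middle 3.2 (still hanging), right 5.2. Next I roll the middle wheel down again.

{"op": "servo_tool", "data": {"steps": [1,0.015,0,0.015,0,1,0.015,0,0.015,0,1,0,0,0.005,0,1,0,0,0.0015,0,1,0,0,0,0,1,0,0,0.0008,0,1,0,0,0.0004,0,1,0,0,0,0]}}

```text
t: 13.78
tool_pos: [0.5337, 0.0739, 0.0638]
tcp_rot: [0.462, 3.107, -0.0]
wrist_force: [0.5, -0.3, -1.2]
width: 0.0001
```

{"op": "servo_tool", "data": {"steps": [1,0,0,0.0006,0,1,0,0,0.0005,0,1,0,0,0.0004,0,1,0,0,0,0,1,0,0,0,0]}}

```text
t: 14.4
tool_pos: [0.534, 0.0739, 0.0629]
tcp_rot: [0.461, 3.106, -0.0]
wrist_force: [-0.5, -0.2, 4.9]
width: -0.0001
```

{"op": "servo_tool", "data": {"steps": [1,0,0,0.0005,0,1,0.003,0,0.0001,0,1,0.003,0,0.0001,0,1,0.003,0,0,0,1,0.003,0,0,0,1,0.0005,0,0,0,1,0,0,0,0]}}

```text
t: 15.28
tool_pos: [0.5224, 0.0776, 0.0628]
tcp_rot: [0.461, 3.105, 0.0]
wrist_force: [-0.7, -0.8, 10.6]
width: 0.0003
```

{"op": "servo_tool", "data": {"steps": [1,0,0,-0.004,0,1,0,0,-0.006,0,1,-0.0435,0,-0.03,0,1,0,0,0,0,1,0,0,0,0]}}

```text
t: 15.9
tool_pos: [0.5626, 0.065, 0.101]
tcp_rot: [-0.462, -3.106, 0.0]
wrist_force: [-0.6, 0.1, -0.6]
width: 0.0
```

```bash
cat > look.py <<'E'
from strip import *
import sys
s=robot.sense();p,_=optics.capture("wrist");a=strip(np.ascontiguousarray(p[...,::-1]),s);print(s["t"],s["tool_pos"])
cv2.imwrite(f"pics/{sys.argv[1]}.png",a)
b=cv2.imread("pics/e.png")   # known phases there
for i,f in zip(range(3),(0.,.23,.17)):
    for im in (b,a):
        m=im[60:300,i*160+45:i*160+115].mean((1,2)); v=(m>90).astype(int); e=np.flatnonzero(np.diff(v))+60
        print(i,e.tolist(),end=" | ")
    print()
E
python3 look.py f
```

```text
15.9 [0.56264774 0.06496512 0.10102669]
0 [126, 218, 228, 283, 287] | 0 [63, 128, 218, 230] | 
1 [93, 101, 161, 164, 194, 212, 261] | 1 [95, 124, 128, 188, 197, 226, 227, 286] | 
2 [72, 110, 137, 141, 168, 171, 199, 211, 236, 241, 298] | 2 [75, 110, 203, 210, 239, 242] |
```

View pics/f.png

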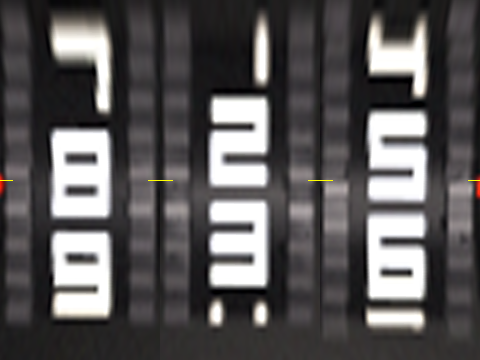

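Middle is at about 2.3 by the rim projection and not yet home. I'll tap it lightly to see whether it drops in.

{"op": "servo_tool", "data": {"steps": [1,0.018,0,0.015,0,1,0.019,0,0.015,0,1,0,0,0.006,0,1,0,0,0.0015,0,1,0,0,0.0008,0,1,0,0,0.0004,0,1,0,0,0.0003,0,1,0,0,0,0]}}

```text
t: 16.95
tool_pos: [0.5286, 0.0756, 0.063]
tcp_rot: [0.461, 3.106, 0.0]
wrist_force: [1.2, 1.1, 1.8]
width: -0.0003
```

{"op": "servo_tool", "data": {"steps": [1,0,0,-0.004,0,1,0,0,-0.006,0,1,-0.037,0,-0.029,0,1,0,0,0,0,1,0,0,0,0]}}

```text
t: 17.58
tool_pos: [0.5627, 0.065, 0.1012]
tcp_rot: [-0.462, -3.107, 0.0]
wrist_force: [-0.8, -0.3, 0.2]
width: 0.0002
```

```bash
python3 look.py g
```

```text
17.575 [0.56266605 0.06501708 0.10124486]
0 [126, 218, 228, 283, 287] | 0 [63, 128, 218, 230] | 
1 [93, 101, 161, 164, 194, 212, 261] | 1 [102, 130, 133, 197, 203, 232, 234, 264, 265, 292] | 
2 [72, 110, 137, 141, 168, 171, 199, 211, 236, 241, 298] | 2 [75, 109, 171, 172, 202, 209, 238, 242] |
```

Middle settled at an apparent +0.30, the same phase as before. Now the left wheel, back by one.

{"op": "servo_tool", "data": {"steps": [1,0.015,0.02,0.015,0,1,0.015,0.019,0.015,0,1,0,0,0.006,0,1,0,0,0.0015,0,1,0,0,0.0008,0,1,0,0,0.0004,0,1,0,0,0.0003,0,1,0,0,0.0003,0,1,0,0,0.0003,0,1,0,0,0,0]}}

```text
t: 18.88
tool_pos: [0.5467, 0.1105, 0.0629]
tcp_rot: [0.462, 3.106, -0.001]
wrist_force: [-0.4, -2.8, 5.8]
width: 0.0002
```

{"op": "servo_tool", "data": {"steps": [1,0,0,0.0004,0,1,0,0,0.0004,0,1,0,0,0,0]}}

```text
t: 19.25
tool_pos: [0.5471, 0.1104, 0.0628]
tcp_rot: [0.462, 3.104, -0.001]
wrist_force: [-1.7, -3.1, 10.3]
width: 0.0
```

{"op": "servo_tool", "data": {"steps": [1,0.003,0,0,0,1,0.003,0,0,0,1,0.003,0,0,0,1,0.003,0,0,0,1,0.0006,0,0,0,1,0,0,0,0]}}

```text
t: 20.0
tool_pos: [0.535, 0.1141, 0.0629]
tcp_rot: [0.462, 3.104, -0.001]
wrist_force: [-1.3, -2.5, 9.5]
width: -0.0002
```

{"op": "servo_tool", "data": {"steps": [1,0,0,-0.004,0,1,0,0,-0.006,0,1,-0.0425,-0.039,-0.03,0,1,0,0,0,0,1,0,0,0,0,1,0,0,0,0]}}

```text
t: 20.75
tool_pos: [0.5608, 0.0676, 0.0991]
tcp_rot: [-0.46, -3.106, 0.0]
wrist_force: [0.3, -0.2, 0.9]
width: -0.0001
```

```bash
python3 look.py i
```

```text
20.75 [0.56079378 0.06758878 0.09907968]
0 [126, 218, 228, 283, 287] | 0 [115, 126, 153, 181, 202, 227] | 
1 [93, 101, 161, 164, 194, 212, 261] | 1 [101, 129, 133, 160, 165, 192, 202, 230, 234, 260, 265, 290] | 
2 [72, 110, 137, 141, 168, 171, 199, 211, 236, 241, 298] | 2 [73, 108, 137, 139, 201, 208, 237, 241, 298] |
```

View pics/i.png

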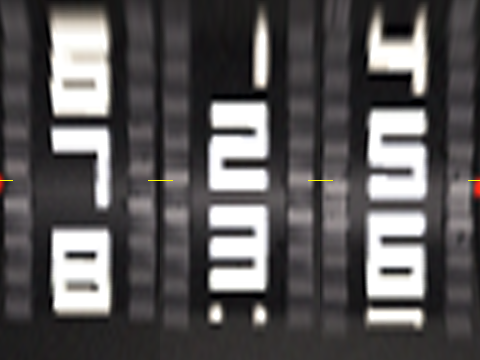

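Left reads 7 and sits home. Middle shows 2.3, so I'll nudge it by 0.3 digit and see where it rests.

{"op": "servo_tool", "data": {"steps": [1,0.016,-0.001,0.015,0,1,0.0165,-0.001,0.014,0,1,0,0,0.005,0,1,0,0,0.001,0,1,0,0,0.0005,0,1,0,0,0.0005,0,1,0,0,0,0]}}

```text
t: 21.68
tool_pos: [0.5308, 0.0743, 0.0641]
tcp_rot: [0.462, 3.107, -0.0]
wrist_force: [0.5, 0.3, -0.6]
width: -0.0
```

{"op": "servo_tool", "data": {"steps": [1,0,0,0.0004,0,1,0,0,0.0004,0,1,0,0,0,0]}}

```text
t: 22.05
tool_pos: [0.5304, 0.0744, 0.0631]
tcp_rot: [0.462, 3.107, -0.0]
wrist_force: [-1.1, 0.2, -0.5]
width: 0.0001
```

{"op": "servo_tool", "data": {"steps": [1,0,0,0.0005,0,1,0,0,0.0005,0,1,0,0,0.0004,0,1,0,0,0,0]}}

```text
t: 22.55
tool_pos: [0.531, 0.0743, 0.0629]
tcp_rot: [0.461, 3.106, -0.0]
wrist_force: [-1.4, -1.2, 8.5]
width: 0.0005
```

{"op": "servo_tool", "data": {"steps": [1,0.002,0,0,0,1,0.002,0,0,0,1,0,0,0,0,1,0,0,0,0]}}

```text
t: 23.05
tool_pos: [0.5274, 0.0754, 0.0629]
tcp_rot: [0.461, 3.105, -0.0]
wrist_force: [-0.5, -0.8, 7.9]
width: 0.0003
```

{"op": "servo_tool", "data": {"steps": [1,0,0,-0.004,0,1,0,0,-0.006,0,1,-0.036,0,-0.028,0,1,0,0,0,0,1,0,0,0,0,1,0,0,0,0]}}

```text
t: 23.8
tool_pos: [0.5595, 0.0654, 0.0988]
tcp_rot: [-0.461, -3.105, 0.0]
wrist_force: [0.5, 0.2, -0.1]
width: 0.0002
```

```bash
python3 look.py j
```

```text
23.8 [0.55945982 0.06536964 0.09878886]
0 [126, 218, 228, 283, 287] | 0 [116, 125, 154, 181, 203, 226] | 
1 [93, 101, 161, 164, 194, 212, 261] | 1 [128, 155, 159, 217, 230, 254, 260, 286, 289] | 
2 [72, 110, 137, 141, 168, 171, 199, 211, 236, 241, 298] | 2 [74, 109, 136, 140, 201, 209, 238, 240, 297] |
```

A 4 mm nudge put the middle wheel home on 2, with the same phase as the left wheel. Now the right wheel goes up to 6.

{"op": "servo_tool", "data": {"steps": [1,0.02,-0.019,0.015,0,1,0.019,-0.019,0.014,0,1,0,0,0.005,0,1,0,0,0.001,0,1,0,0,0.0005,0,1,0,0,0.0005,0,1,0,0,0,0]}}

```text
t: 24.72
tool_pos: [0.5131, 0.0403, 0.0639]
tcp_rot: [0.461, 3.107, -0.0]
wrist_force: [-0.1, -0.6, 0.2]
width: 0.0002
```

{"op": "servo_tool", "data": {"steps": [1,0,0,0.0005,0,1,0,0,0.0005,0,1,0,0,0.0003,0,1,0,0,0,0]}}

```text
t: 25.22
tool_pos: [0.5131, 0.0401, 0.0629]
tcp_rot: [0.461, 3.106, 0.0]
wrist_force: [-0.8, 0.2, 4.9]
width: -0.0002
```

{"op": "servo_tool", "data": {"steps": [1,0,0,0.0005,0,1,-0.003,0,0.0001,0,1,-0.003,0,0,0,1,-0.003,0,0,0,1,-0.0015,0,0,0,1,0,0,0,0,1,0,0,0,0]}}

```text
t: 26.1
tool_pos: [0.5232, 0.037, 0.0629]
tcp_rot: [0.461, 3.106, -0.0]
wrist_force: [-1.3, 0.4, 9.0]
width: -0.0001
```

{"op": "servo_tool", "data": {"steps": [1,0,0,-0.004,0,1,0,0,-0.006,0,1,-0.027,0.035,-0.028,0,1,0,0,0,0,1,0,0,0,0,1,0,0,0,0]}}

```text
t: 26.85
tool_pos: [0.5573, 0.0624, 0.0989]
tcp_rot: [-0.462, -3.105, 0.001]
wrist_force: [0.4, -0.0, 0.2]
width: 0.0002
```

```bash
python3 look.py k
```

```text
26.85 [0.5572675  0.06238566 0.09891067]
0 [126, 218, 228, 283, 287] | 0 [115, 126, 153, 188, 201, 227] | 
1 [93, 101, 161, 164, 194, 212, 261] | 1 [128, 155, 159, 217, 230, 255, 260, 285, 290] | 
2 [72, 110, 137, 141, 168, 171, 199, 211, 236, 241, 298] | 2 [120, 130, 158, 161, 220, 230, 258] |
```

View pics/k.png

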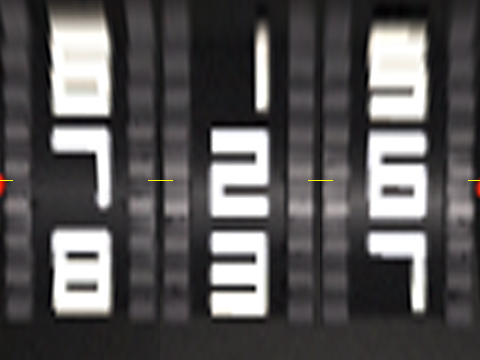

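All three are home on 7 2 6. Next I go over the start key.

{"op": "servo_tool", "data": {"steps": [1,0.011,-0.039,0,0,1,0.011,-0.039,0,0,1,0.011,-0.038,0,0,1,0,0,0.015,0,1,0,0,0.01,0,1,0,0,0,0]}}

```text
t: 27.65
tool_pos: [0.4927, -0.0379, 0.0735]
tcp_rot: [-0.46, -3.105, -0.001]
wrist_force: [0.4, 0.4, 0.1]
width: -0.0001
```

{"op": "servo_tool", "data": {"steps": [1,0,0,0.001,0,1,0,0,0.001,0,1,0,0,0.001,0,1,0,0,0.001,0,1,0,0,0.001,0,1,0,0,0,0]}}

```text
t: 28.4
tool_pos: [0.4934, -0.0387, 0.0698]
tcp_rot: [-0.462, -3.107, 0.0]
wrist_force: [-0.4, -0.6, 0.5]
width: -0.0
```

{"op": "servo_tool", "data": {"steps": [1,0,0,0.001,0,1,0,0,0.001,0,1,0,0,0.001,0,1,0,0,0.001,0,1,0,0,0.001,0,1,0,0,0.001,0,1,0,0,0.0005,0,1,0,0,0,0,1,0,0,0,0]}}

```text
t: 29.52
tool_pos: [0.4935, -0.0388, 0.0634]
tcp_rot: [0.461, 3.107, -0.0]
wrist_force: [-1.7, -0.9, 3.6]
width: -0.0003
```

{"op": "servo_tool", "data": {"steps": [1,0,0,0.0005,0,1,0,0,0.0005,0,1,0,0,0.0003,0,1,0,0,0,0,1,0,0,0,0]}}

```text
t: 30.15
tool_pos: [0.4936, -0.0388, 0.0629]
tcp_rot: [0.461, 3.107, -0.001]
wrist_force: [-4.2, 0.1, 11.8]
width: 0.0005
```

The key has bottomed: z is 62.9 mm, with 11.8 N against a 5 N spring. I'll let it up and look again.

{"op": "servo_tool", "data": {"steps": [1,0,0,-0.003,0,1,0,0,-0.004,0,1,0,0,-0.008,0,1,0,0,-0.02,0,1,-0.03,0.05,0,0,1,0,0.05,0,0,1,0,0,0,0,1,0,0,0,0]}}

```text
t: 31.15
tool_pos: [0.5505, 0.0484, 0.0967]
tcp_rot: [-0.46, -3.106, 0.001]
wrist_force: [0.4, 0.4, -0.6]
width: -0.0
```

```bash
python3 look.py m; python3 - <<'E'
from plant import optics
import cv2
p,_=optics.capture("scene");cv2.imwrite("pics/s9.png",p[...,::-1])
p,_=optics.capture("wrist");p=cv2.rotate(p,cv2.ROTATE_180);a=cv2.imread("pics/m.png")
b=cv2.resize(p,(480,360))[...,::-1]
import numpy as np;cv2.imwrite("pics/n.png",np.vstack([a[90:270],b]))
E
```

```text
31.15 [0.55051605 0.04838091 0.09665137]
0 [126, 218, 228, 283, 287] | 0 [115, 126, 152, 228] | 
1 [93, 101, 161, 164, 194, 212, 261] | 1 [128, 156, 160, 218, 229, 256, 259] | 
2 [72, 110, 137, 141, 168, 171, 199, 211, 236, 241, 298] | 2 [120, 130, 157, 161, 220, 231, 257] |
```

View pics/n.png

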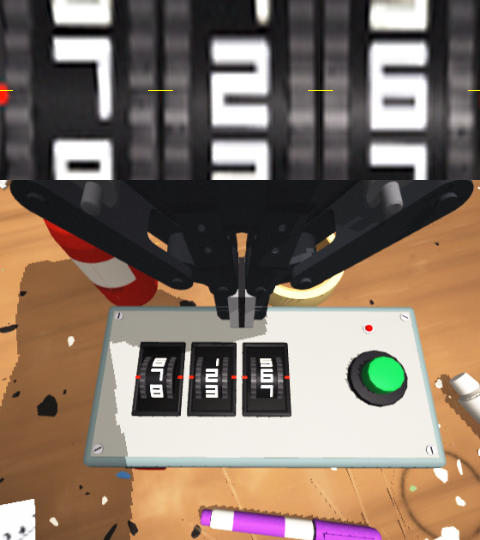

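The wheels show 7 2 6 at the marks, the key is up, the bystanders I can see look unmoved, and the tool is clear.

```bash
python3 -c "
from plant import robot
print(robot.hand_in())"
```

```text
the job is handed in; nothing more can be done
None
```

The timer is set to 7 2 6, the start key was pressed fully down once after that and let up again, and the job is handed in at about 31 s.

**Wheels:** Each was rolled by friction with the shut fingertips, at most about 11 N at the readings between moves. The left wheel overshot to 8 and was rolled back to 7. The middle one came to rest about 0.3 digit past 2 and took an extra nudge to click home.

**Start key:** It bottomed at 62.9 mm with 11.8 N, against a 5 N spring. The last picture shows it up again.

**Last checks:** The close-up projection shows 7, 2 and 6 centred at the marks. All three wheels share the same small offset of 0.05–0.1 digit, which I put down to camera calibration.

- **Detents:** The middle wheel did not drop in when touched or let go, as the description says it should. It needed the nudge.
- **Forces:** I could read them only at the end of each move, so a brief higher peak in between would not have shown.
- **Bystanders:** The bottle, tape, pen and tube looked unmoved in the parts the last wrist picture shows. I didn't measure their positions.

I viewed 12 pictures, two over the budget.

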